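Set the flat stake in the ball vise

ROBOT

A 7-joint arm with a two-finger parallel gripper is mounted at the origin on the work surface. World frame = base frame: x ahead of the robot, y to its left, z up, the work surface at z = 0. Lengths are in m, angles in rad, forces in N, time in s.
With the tool pointing down it reaches from about 0.4 to 0.85 m from the base axis. Payload 10.4 kg.
Tool frame: the origin (TCP) lies on the centre line of the jaws, within the pads' length; the fingertips stand 8 mm ahead of it and the grasp point (between the pads) lies 11 mm behind it (r.finger_overhang is the distance from the TCP to the fingertips, in m); z points along the fingers, y is the line along which they close (so a half turn about z gives the same grasp; the last joint's range is limited). The gripper opens to 87 mm and grips with 3 to 60 N. Pads are 19 mm wide; open, the fingers measure 117 mm over their backs; the gripper's body (75 mm by 190 mm) begins 51 mm behind the grasp point.
Start: joints at [1.232, 0.332, -0.065, 1.46, 0.022, 1.35, -0.088], TCP at [0.194, -0.594, 0.231] pointing down, gripper open.
Joint ranges: [-2.6, 2.6], [-0.5, 2.12], [-1.47, 1.34], [0.16, 2.42], [-1.27, 4.41], [0.06, 2.06], [-2.6, 2.6]. Speed limits (rad/s): [2.22, 2.22, 2.79, 2.79, 3.14, 3.14, 3.14].

INTERFACE

Orientations are given as a unit quaternion [x, y, z, w].
In Python, from bench import r, vision gives the robot as it stands.
- The arm moves only by the tool drive_tool, never from a script. Its argument "series" is a list of rows, each a list of 2 entries, a list of its own where there are three numbers: the shift along the world's x, y, z in cm, then the turn about the world's z in degrees. A call has exactly 10 rows; each row shifts and turns the commanded pose from where the row before left it; what a row does not reach is not made up. A row lasts 1/8 s, in which the tool goes at most 62.5 mm and 10.7 degrees, less where a joint would pass 70% of its speed; a pose out of reach is approached as far as the arm can. A call with a gripper value outside its range is refused whole. "hand" is the closure, from 0 (fully open) to 1 (shut), set as the call begins (left out, the last holds). The fingers move at their own pace and stop on an object; "newtons" is the grip in N (left out, the last holds). Time passes only in rows, so rows that do not move let the fingers close, or fill a call up. It gives the time, the measured TCP pose, the force, the opening and the grip force at its end, in the units of the state.
- r.read_state(): the state, without advancing time (a new reading comes with each control period).
- vision.camera(name): name is "scene" or "side" or "wrist"; returns a dict with "color" (480x640x3 uint8, red, green, blue), "intrinsics" (3x3 intrinsics, pixels), "R" (3x3) and "t" (3): a world point X has camera coordinates R X + t; the wrist camera has in their place "mount" (4x4, takes a point from camera to tool coordinates, whose origin is the TCP and whose axes are the flange's). Camera axes: x right, y down, z forward; pixel columns grow to the right and rows downward; lengths in m; the calibration is good to about 2 mm. A picture is of the moment at which its call begins: read the wrist's pose just before it. There is no depth.
- r.close_job(): hands the job in; it is judged then, once.
The state is a dict: "time": time; "joint_positions": joint angles; "joint_vel": joint speeds; "joint_torque": joint torques, N m; "ee_pos": TCP position; "eef_rot": TCP orientation; "ft_force": force on the tool from outside, world axes, zero at the start; "torque": the same for the moment, N m; "width": finger opening in m; "grip_force": force on a finger pad.
Only numpy, scipy, OpenCV 4.12 (cv2) and the standard library are available. Lean on these libraries where they do the work, as an engineer would, in place of code of your own. Each camera call takes 0.05 s, during which the arm holds its last target. There are 200 camera calls.

TASK

Take the flat-topped steel stake out of the wooden rack and set its round shank into the drilled block held in the ball vise: feel for the hole, then press the stake straight down until its shoulder sits flush on the block, and let go. Work gently - never push on the vise with more than about 30 N - and leave the other stakes and everything else on the bench where they are.

Things in the scene. Friction and masses are not known exactly. Their poses are not given: they have to be found in the camera images.
- stake_flat: Steel stake, about 180 g, upright in any of the rack's 3 holes: round shank 12 mm across, 30 mm long, square-edged end, under a square body 22 x 22 mm, 40 mm tall, plain flat top. Origin: centre of the shank's lower end; z up the stake, x and y square to the flats. Shoulder (underside of the body) at z = 30 mm, top at 70 mm. Grip across two flats, fingertips above the shoulder.
- stake_dome: Bystander: stake with the same shank and body width, but with a domed top, 68 mm tall in all, in another hole of the rack. Origin at the lower end of the shank.
- stake_cone: Bystander: stake with the same shank, a low square body and a pointed cone on top, 82 mm tall in all, in another hole of the rack. Origin at the lower end of the shank.
- rack: Fixed dark wooden block 56 x 160 x 40 mm with three loose square holes (17 mm wide, 36 mm deep) in a row along its y axis at y = -50, 0 and 50 mm. Origin at the centre of its underside, on the bench. The stakes hang by their shoulders on its top face, their flats within about 0.15 rad of square to it.
- vise: Fixed heavy steel ball vise, 112 mm across at its foot. Origin at the centre of its underside on the bench, z up along its turning axis. Its head is locked at an unknown angle about that axis (the pose of the vise does not tell it). Two dark jaws (tops at z = 70 mm) on the head hold a square steel block 36 x 36 mm, centred on the axis, its flat level top at z = 92 mm.
- vise_top (a point): Point on the vise's turning axis at the block's top. One blind hole, 13.5 mm wide, sharp-edged, 34 mm deep, is drilled 4 mm off this point in an unknown direction. A brass plug in it, 14 to 18 mm below the mouth, slides down with about 8 N of friction and no spring, and must be pushed down until the stake's shoulder meets the block. The stake's weight alone does not move it.
- dish: Bystander: round steel dish of stones, 76 mm wide, 24 mm tall. Origin at the centre of its underside.
- jar: Bystander: small amber glass jar, 44 mm wide, 55 mm tall. Origin at the centre of its underside.
- hammer: Bystander: hammer lying on the bench, 220 mm long.
- file: Bystander: file with a wooden handle lying on the bench, 230 mm long.
- graver: Bystander: graver with a wooden mushroom handle lying on the bench, about 115 mm long.
- band_ring: Bystander: plain metal finger ring, 22 mm wide, 7 mm tall, lying flat on the bench.
Not all that is in view belongs to the job. What is shaped like the stake_flat but blue or red is not meant. Leave any blue look-alike of the rack alone.

How it is judged:
By the outcome, as a careful person would: the job done as asked, in the order asked, and still so for the second after the job is handed in, with the robot touching nothing.
It also fails if it takes over 58 s, if anything falls off the work surface, if the arm or the gripper's body presses on something with over 40 N, if the wrist force passes 120 N, or if a joint passes its speed limit or range.

## Working session

There is one attempt and no reset: what is moved stays moved. The work goes in short steps, Python scripts to look and compute and a tool call to move; the robot and the scene stay as the last step left them, time stands still between calls to the robot, and variables do not carry over. Pictures are saved under pics/ and viewed, at most 10 in all, crops included, and the job is handed in when it is done.

Besides the shell and the picture viewer there is one more tool, called after "Call:" in YAML: its name, and indented under it one key for each argument. drive_tool: Moves the arm, as the interface text tells. Its arguments: {"type":"object","properties":{"series":{"type":"array"},"hand":{"type":"number"},"newtons":{"type":"number"}},"required":["series"]}

```bash
mkdir -p pics
cat > h.py <<'E'
import numpy as np, cv2
from bench import r, vision
from scipy.spatial.transform import Rotation as Ro
def cam(name):
    s=r.read_state(); c=vision.camera(name); K=np.array(c["intrinsics"])
    if name=="wrist":
        M=np.array(c["mount"]); T=np.eye(4); T[:3,:3]=Ro.from_quat(s["eef_rot"]).as_matrix(); T[:3,3]=s["ee_pos"]
        W=T@M; R=W[:3,:3].T; t=-R@W[:3,3]
    else: R=np.array(c["R"]); t=np.array(c["t"])
    return dict(img=c["color"],K=K,R=R,t=t)
def ray(c,u,v):
    d=c["R"].T@np.linalg.solve(c["K"],[u,v,1.]); o=-c["R"].T@c["t"]; return o,d/np.linalg.norm(d)
def onz(c,u,v,z):
    o,d=ray(c,u,v); return o+d*(z-o[2])/d[2]
def proj(c,X):
    p=c["K"]@(c["R"]@np.array(X)+c["t"]); return p[:2]/p[2]
def tri(rs):
    A=sum(np.eye(3)-np.outer(d,d) for o,d in rs); b=sum((np.eye(3)-np.outer(d,d))@o for o,d in rs); return np.linalg.solve(A,b)
def save(c,fn,box=None,k=1):
    im=c["img"][:,:,::-1]
    if box: im=im[box[1]:box[3],box[0]:box[2]]
    cv2.imwrite(fn,cv2.resize(im,None,fx=k,fy=k,interpolation=cv2.INTER_CUBIC))
E
python3 - <<'E'
from h import *
for n in ("scene","side"):
    c=cam(n); save(c,f"pics/{n}.png"); print(n,-c["R"].T@c["t"])
s=r.read_state(); print({k:np.round(s[k],3) for k in s}, r.finger_overhang)
E
```

```text
scene [ 1.3197719  -0.52690207  0.75776412]
side [0.34025733 0.6943435  0.91235977]
{'time': np.float64(0.1), 'joint_positions': array([ 1.232,  0.333, -0.065,  1.461,  0.022,  1.35 , -0.089]), 'joint_vel': array([ 0.   , -0.001,  0.   , -0.001, -0.002,  0.001, -0.001]), 'joint_torque': array([ 1.0000e-03, -6.2455e+01,  2.4000e-02, -3.9072e+01, -6.2000e-02,
        3.7000e-02,  0.0000e+00]), 'ee_pos': array([ 0.194, -0.594,  0.23 ]), 'eef_rot': array([ 0.988,  0.157, -0.   , -0.001]), 'ft_force': array([-0.645, -0.425, -0.711]), 'torque': array([ 0.004, -0.043,  0.039]), 'grip_force': np.float64(0.0), 'width': np.float64(0.087)} 0.008
```

View pics/scene.png

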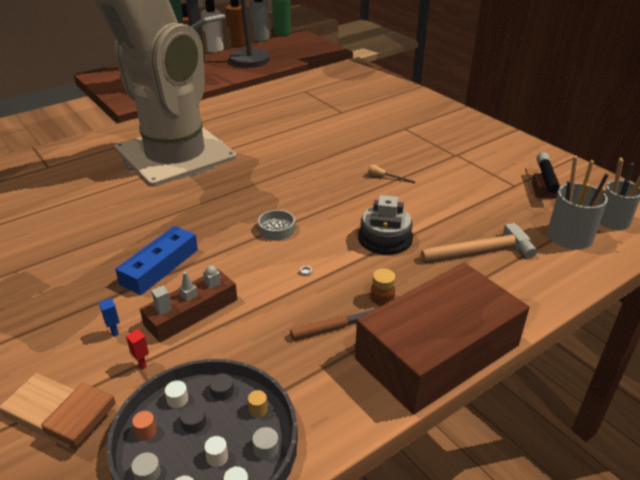

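View pics/side.png

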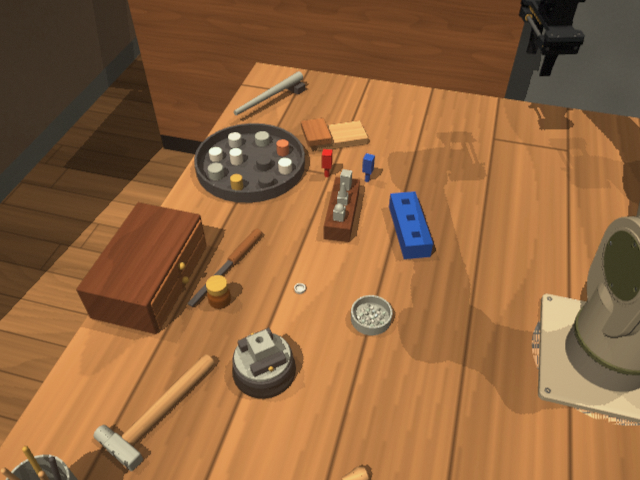

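The scene view shows a dark rack with three grey stakes: (160,298) flat, (188,287) cone, (212,275) dome. There are also blue (110,315) and red (138,350) look-alikes and a blue rack at (157,258). The grey flat-topped stake in the dark rack fits. In the side view it should be the far one, at (346,178). I'll confirm this in an enlarged crop.

Run:
```python
from h import *
a=cam("scene");b=cam("side")
k=lambda c,x,y,w,h,f:cv2.resize(c["img"][y:y+h,x:x+w,::-1],(w*f,h*f),interpolation=cv2.INTER_CUBIC)
A=k(a,135,255,110,80,4)[:300,:400]; A=cv2.resize(a["img"][255:335,135:245,::-1],(400,291),interpolation=cv2.INTER_CUBIC)
B=cv2.resize(b["img"][160:245,310:427,::-1],(400,291),interpolation=cv2.INTER_CUBIC)
C=cv2.resize(a["img"][185:258,345:445,::-1],(400,291),interpolation=cv2.INTER_CUBIC)
D=cv2.resize(b["img"][325:398,220:320,::-1],(400,291),interpolation=cv2.INTER_CUBIC)
cv2.imwrite("pics/crops.png",np.vstack([np.hstack([A,B]),np.hstack([C,D])]))
# coarse
print("flat top", tri([ray(a,160,292),ray(b,347,172)]))
print("flat top z.11 scene", onz(a,160,290,.11), "side", onz(b,347,172,.11))
print("vise block top", onz(a,388,200,.092), onz(b,263,338,.092))
```

```text
flat top [ 0.55084125 -0.2838905   0.07979058]
flat top z.11 scene [ 0.58216571 -0.2922219   0.11      ] side [ 0.54258885 -0.24981819  0.11      ]
vise block top [0.57939513 0.19081093 0.092     ] [0.58053693 0.18117268 0.092     ]
```

View pics/crops.png

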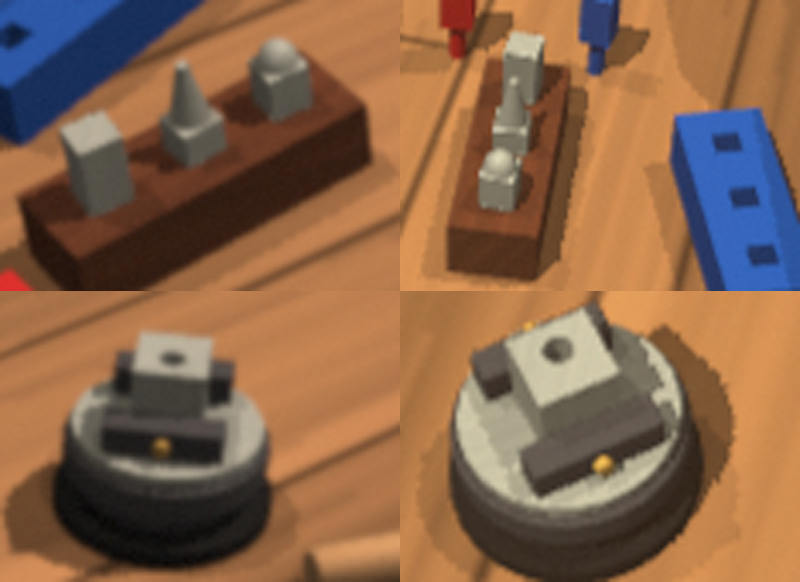

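The crops confirm it: the grey flat-topped stake is at scene (160,290) and side (346,173), at the end of the dark rack next to the cone and dome. Its triangulated top is at z = 0.080, as expected for a 40 mm body on a 40 mm rack. The vise block is square to its jaws, and the hole is at scene (388,202) and side (259,339). Next I'll get the rack direction and plan the move above the stake.

Run:
```python
from h import *
a=cam("scene");b=cam("side");w=cam("wrist")
f=400/110.
P=lambda x,y:onz(a,135+x/f,255+y/f,.04)
l,fr,rt=P(20,197),P(80,262),P(370,103)
print("rack corners",l,fr,rt,"len",np.linalg.norm(rt-fr),"w",np.linalg.norm(l-fr),"yaw long",np.degrees(np.arctan2(*(rt-fr)[1::-1])))
g=400/117.
Q=lambda x,y:onz(b,310+(x-400)/g,160+y/g,.04)
q=[Q(447,230),Q(540,243),Q(571,67)]; print(q,np.degrees(np.arctan2(*(q[1]-q[2])[1::-1])))
fs=(135+90/f,255+127/f); fb=(310+124/g,160+45/g)
print("flat",tri([ray(a,*fs),ray(b,*fb)]),onz(a,*fs,.08),onz(b,*fb,.08))
print("hole",tri([ray(a,388.2,201.7),ray(b,259,339.5)]),onz(a,388.2,201.7,.092),onz(b,259,339.5,.092))
# block corners scene/side crops
B=[onz(b,220+(x-400)/4,325+(y-291)/4,.092) for x,y in((506,342),(589,309),(621,375),(541,408))]
A=[onz(a,345+x/4,185+(y-291)/4,.092) for x,y in((141,332),(213,337),(211,378),(132,371))]
print("block",np.mean(B,0),np.mean(A,0)); print(np.round(B,3));print(np.round(A,3))
s=r.read_state(); R=Ro.from_quat(s["eef_rot"]).as_matrix(); print("tool y dir",np.degrees(np.arctan2(R[1,1],R[0,1])),"wristcam rel",-w["R"].T@w["t"]-s["ee_pos"],"view",w["R"][2])
```

```text
rack corners [ 0.52821079 -0.31442139  0.04      ] [ 0.58405402 -0.30988109  0.04      ] [ 0.56630373 -0.14903838  0.04      ] len 0.16181919695416158 w 0.056027498408786146 yaw long 96.29756617452524
[array([ 0.56469977, -0.14641187,  0.04      ]), array([ 0.50759324, -0.15066674,  0.04      ]), array([ 0.52572497, -0.31423074,  0.04      ])] 96.32564396312178
flat [ 0.5499496  -0.28141733  0.08077682] [ 0.54758743 -0.28160795  0.08      ] [ 0.55075647 -0.280901    0.08      ]
hole [0.5854885  0.18617582 0.09295348] [0.58419618 0.18708269 0.092     ] [0.58595466 0.18577061 0.092     ]
block [0.58116145 0.18908076 0.092     ] [0.58222983 0.18974184 0.092     ]
[[0.607 0.188 0.092]
 [0.579 0.163 0.092]
 [0.556 0.191 0.092]
 [0.582 0.215 0.092]]
[[0.557 0.19  0.092]
 [0.582 0.216 0.092]
 [0.608 0.19  0.092]
 [0.581 0.163 0.092]]
tool y dir -71.90882985818577 wristcam rel [0.06851389 0.02435103 0.15353209] view [-0.2556913  -0.08223605 -0.96325448]
```

Call:
drive_tool:
  series:
    - [[4.4,3.9,0],9.8]
    - [[4.4,3.9,0],9.8]
    - [[4.4,3.9,0],9.8]
    - [[4.4,3.9,0],9.8]
    - [[4.5,3.9,0],9.8]
    - [[4.5,3.9,0],9.8]
    - [[4.5,3.9,0],9.7]
    - [[4.5,3.9,0],9.7]
    - [[0,0,0],0]
    - [[0,0,0],0]
  hand: 0.2

```text
time: 1.6
ee_pos: [0.5499, -0.2824, 0.2304]
eef_rot: [0.667, 0.745, -0.0, -0.0]
ft_force: [-0.5, -0.6, 0.2]
width: 0.0699
grip_force: 0.0
```

Run:
```python
from h import *
s=r.read_state();w=cam("wrist"); save(w,"pics/w1.png")
R=Ro.from_quat(s["eef_rot"]).as_matrix(); print(s["ee_pos"],s["ft_force"],"tool y dir",np.degrees(np.arctan2(R[1,1],R[0,1])),proj(w,[.55,-.2815,.08]))
np.savez("w1.npz",**w)
```

```text
[ 0.54993298 -0.28243653  0.23036183] [-0.53972131 -0.58548903  0.16337687] tool y dir 6.257194002002165 [318.72407452 229.09322837]
```

View pics/w1.png

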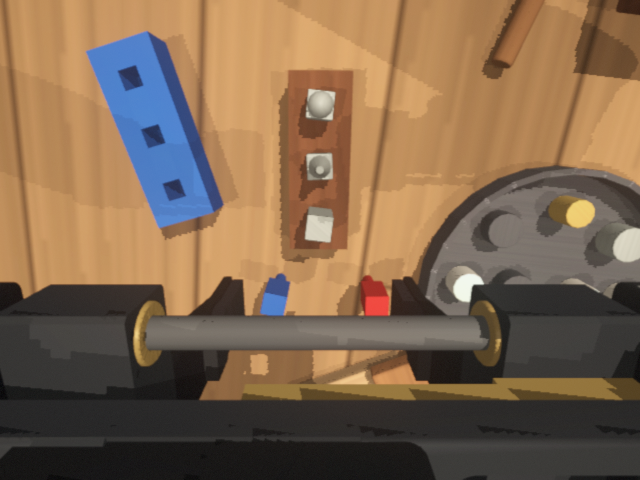

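The wrist view shows the flat stake at (319,225), with the cone at (320,167) and the dome at (320,104) beyond it, and its projection matches the estimate. I'll measure the top face's centre and yaw.

Run:
```python
from h import *
w=dict(np.load("w1.npz")); im=w["img"][195:255,290:350].astype(int)
sat=im.max(2)-im.min(2); val=im.max(2)
m=((sat<35)&(val>90)).astype(np.uint8)
cs,_=cv2.findContours(m,0,2); c=max(cs,key=cv2.contourArea)
print(np.percentile(val[m>0],[5,25,50,75,95]))
top=((sat<35)&(val>np.percentile(val[m>0],35)+0)).astype(np.uint8)
for M in (m,top):
    cs,_=cv2.findContours(M,0,2); c=max(cs,key=cv2.contourArea)
    q=cv2.boxPoints(cv2.minAreaRect(c))+[290,195]
    P=np.array([onz(w,*p,.08) for p in q]); e=P[1]-P[0];f=P[2]-P[1]
    print(q.round(1).tolist(),P.mean(0),np.linalg.norm(e),np.linalg.norm(f),np.degrees(np.arctan2(e[1],e[0]))%90)
k=8; v=cv2.resize(w["img"][195:255,290:350,::-1],None,fx=k,fy=k,interpolation=cv2.INTER_CUBIC); cv2.imwrite("pics/w1c.png",v)
```

```text
[139. 169. 214. 216. 219.]
[[303.7, 239.2], [307.9, 206.1], [334.0, 209.4], [329.8, 242.5]] [ 0.54964579 -0.27753537  0.08      ] 0.028737810983478013 0.02186968728161654 88.8805110558786
[[305.1, 238.5], [308.1, 214.4], [332.7, 217.5], [329.7, 241.6]] [ 0.55003205 -0.28062393  0.08      ] 0.021052751123770638 0.02075694572362417 88.93136282735033
```

View pics/w1c.png

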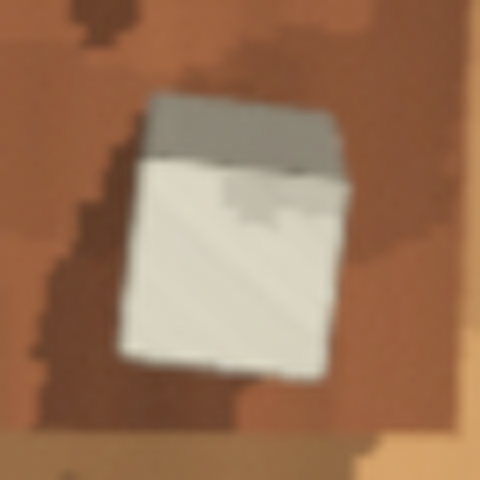

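The top face is a clean square: centre (0.550, -0.2806), side 21 mm, flats at -1.1°. I'll turn -7.4°, shift +0.2 cm in y and descend.

Call:
drive_tool:
  series:
    - [[0,0.2,-3],-7.4]
    - [[0,0,-3],0]
    - [[0,0,-3],0]
    - [[0,0,-3],0]
    - [[0,0,-2],0]
    - [[0,0,-2],0]
    - [[0,0,-1],0]
    - [[0,0,-0.5],0]
    - [[0,0,0],0]
    - [[0,0,0],0]

```text
time: 2.9
ee_pos: [0.5506, -0.2802, 0.0563]
eef_rot: [0.714, 0.7, 0.0, 0.001]
ft_force: [-0.7, -0.5, -0.1]
width: 0.0694
grip_force: 0.0
```

Call:
drive_tool:
  series:
    - [[0,0,0],0]
    - [[0,0,0],0]
    - [[0,0,0],0]
    - [[0,0,0],0]
    - [[0,0,0],0]
    - [[0,0,0],0]
    - [[0,0,0],0]
    - [[0,0,0],0]
    - [[0,0,0],0]
    - [[0,0,0],0]
  hand: 1
  newtons: 40

```text
time: 4.15
ee_pos: [0.5502, -0.2801, 0.0556]
eef_rot: [0.714, 0.7, 0.0, 0.0]
ft_force: [1.0, 0.5, -2.0]
width: 0.0219
grip_force: 40.0
```

Call:
drive_tool:
  series:
    - [[0,0,1],0]
    - [[0,0,2],0]
    - [[0,0,3],0]
    - [[0,0,3],0]
    - [[0,0,3],0]
    - [[0,0,2.5],0]
    - [[0,3,0],0]
    - [[0,4,0],0]
    - [[0,5,0],0]
    - [[0.5,5,0],0]

```text
time: 5.4
ee_pos: [0.555, -0.1087, 0.2023]
eef_rot: [0.714, 0.7, 0.0, 0.001]
ft_force: [1.1, 0.6, -1.5]
width: 0.0218
grip_force: 40.0
```

Call:
drive_tool:
  series:
    - [[0.5,5,0],0]
    - [[0.5,5,0],0]
    - [[0.5,5,0],0]
    - [[0.5,4,0],0]
    - [[0.5,4,0],0]
    - [[0.5,3,0],0]
    - [[0,2,0],0]
    - [[0,1.7,0],0]
    - [[0,0,0],0]
    - [[0,0,0],0]

```text
time: 6.65
ee_pos: [0.5854, 0.1855, 0.2006]
eef_rot: [0.714, 0.7, -0.0, 0.0]
ft_force: [0.7, 0.2, -1.9]
width: 0.0216
grip_force: 40.0
```

Run:
```python
from h import *
s=r.read_state(); print(s["ee_pos"],s["ft_force"],s["width"])
w=cam("wrist");b=cam("side")
print(proj(w,[.5852,.1865,.092]),proj(b,[.5852,.1865,.092]),proj(b,s["ee_pos"]-[0,0,.0456]),proj(w,s["ee_pos"]-[0,0,.0456]))
np.savez("w2.npz",**w);np.savez("b2.npz",**b)
B=cv2.resize(b["img"][270:390,200:320,::-1],(480,480),interpolation=cv2.INTER_CUBIC)
W=cv2.resize(w["img"][100:420,220:420,::-1],(300,480))
cv2.imwrite("pics/w2.png",np.hstack([B,W]))
```

```text
[0.58535878 0.18554564 0.20056207] [ 0.67677324  0.15358279 -1.86134349] 0.021602992927032664
[318.69165445 242.20018865] [259.28354444 339.95611581] [256.35392728 316.90338326] [319.37822361 273.71256879]
```

View pics/w2.png

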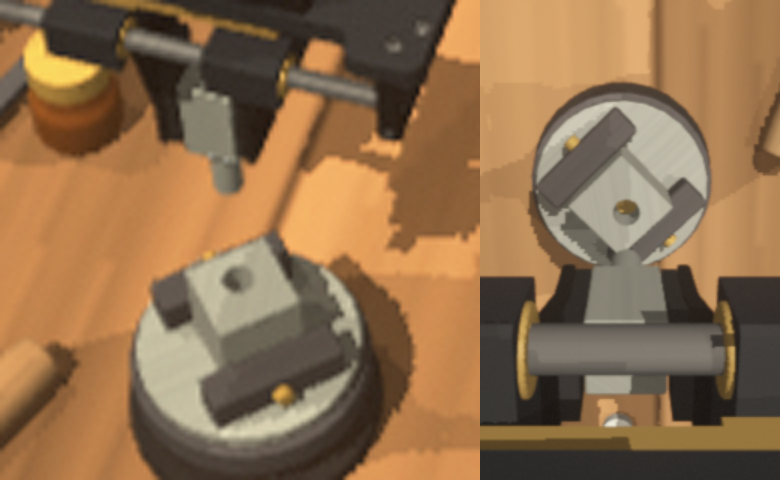

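Both the shank tip, wrist (317,268), and the hole, wrist (317,241), are visible and close to where they should be. I'll measure both in this one view so that calibration error cancels.

Run:
```python
from h import *
w=dict(np.load("w2.npz")); g=cv2.cvtColor(w["img"],cv2.COLOR_RGB2GRAY)
x0,y0,x1,y1=296,222,340,284; k=10
v=cv2.resize(w["img"][y0:y1,x0:x1,::-1],None,fx=k,fy=k,interpolation=cv2.INTER_CUBIC)
b=dict(np.load("b2.npz")); v2=cv2.resize(b["img"][325:355,244:276,::-1],None,fx=10,fy=10,interpolation=cv2.INTER_CUBIC)
o=np.zeros((600,780,3),np.uint8); o[:600,:440]=v[:600]; o[:300,450:770]=v2
v3=cv2.resize(b["img"][300:328,240:272,::-1],None,fx=10,fy=10,interpolation=cv2.INTER_CUBIC); o[310:590,450:770]=v3
cv2.imwrite("pics/w2c.png",o)
```

```text
(no output)
```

View pics/w2c.png

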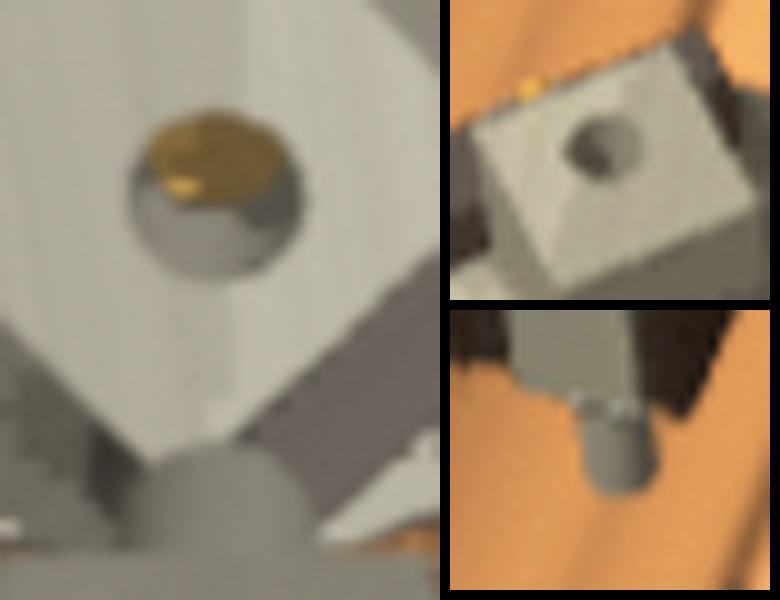

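Run:
```python
from h import *
w=dict(np.load("w2.npz")); b=dict(np.load("b2.npz")); p=np.array([.58536,.18555,.20056])
tip=onz(w,317.55,274.6,p[2]-.0456); h=onz(w,317.2,241.05,.092)
print("tip",tip,"minus tcp",(tip-p)*1e3,"hole",h,"move mm",(h-tip)*1e3)
print("hole dia",np.linalg.norm(onz(w,304.0+4.45-.0,241,.092)-onz(w,325.95,241,.092)))
hb=onz(b,258.75,339.35,.092); print("side hole",hb)
```

```text
tip [0.58430186 0.18502441 0.15496   ] minus tcp [ -1.0581352   -0.52558959 -45.6       ] hole [0.58412046 0.18739978 0.092     ] move mm [ -0.18139986   2.37536962 -62.96      ]
hole dia 0.012860074221698617
side hole [0.58645384 0.18560011 0.092     ]
```

Call:
drive_tool:
  series:
    - [[0,0.2,-1],0]
    - [[0,0,-1.5],0]
    - [[0,0,-1.5],0]
    - [[0,0,-1],0]
    - [[0,0,-0.4],0]
    - [[0,0,-0.2],0]
    - [[0,0,-0.1],0]
    - [[0,0,-0.1],0]
    - [[0,0,0],0]
    - [[0,0,0],0]

```text
time: 8.0
ee_pos: [0.5852, 0.1889, 0.1427]
eef_rot: [0.714, 0.7, 0.0, 0.0]
ft_force: [0.6, 0.0, -0.8]
width: 0.0217
grip_force: 40.0
```

Call:
drive_tool:
  series:
    - [[0,0,-0.1],0]
    - [[0,0,-0.1],0]
    - [[0,0,-0.1],0]
    - [[0,0,-0.1],0]
    - [[0,0,-0.1],0]
    - [[0,0,0],0]
    - [[0,0,0],0]
    - [[0,0,0],0]
    - [[0,0,0],0]
    - [[0,0,0],0]

```text
time: 9.25
ee_pos: [0.5851, 0.1889, 0.1376]
eef_rot: [0.714, 0.7, 0.0, 0.0]
ft_force: [0.5, 0.1, -1.6]
width: 0.0216
grip_force: 40.0
```

Call:
drive_tool:
  series:
    - [[0,-0.1,0],0]
    - [[0,0,0],0]
    - [[0,0,-0.05],0]
    - [[0,0,-0.05],0]
    - [[0,0,-0.05],0]
    - [[0,0,-0.05],0]
    - [[0,0,0],0]
    - [[0,0,0],0]
    - [[0,0,0],0]
    - [[0,0,0],0]

```text
time: 10.5
ee_pos: [0.5851, 0.1879, 0.1356]
eef_rot: [0.714, 0.7, 0.0, 0.0]
ft_force: [0.3, 0.2, -2.4]
width: 0.0217
grip_force: 40.0
```

Call:
drive_tool:
  series:
    - [[0,0,-0.05],0]
    - [[0,0,-0.05],0]
    - [[0,0,-0.05],0]
    - [[0,0,-0.05],0]
    - [[0,0,0],0]
    - [[0,0,0],0]
    - [[0,0,0],0]
    - [[0,0,0],0]
    - [[0,0,0],0]
    - [[0,0,0],0]

```text
time: 11.75
ee_pos: [0.5851, 0.1879, 0.1336]
eef_rot: [0.714, 0.7, 0.0, 0.0]
ft_force: [-0.1, 0.8, -2.1]
width: 0.0217
grip_force: 40.0
```

Call:
drive_tool:
  series:
    - [[0,0,-0.1],0]
    - [[0,0,-0.1],0]
    - [[0,0,-0.1],0]
    - [[0,0,-0.1],0]
    - [[0,0,-0.1],0]
    - [[0,0,-0.1],0]
    - [[0,0,-0.1],0]
    - [[0,0,-0.1],0]
    - [[0,0,0],0]
    - [[0,0,0],0]

```text
time: 13.0
ee_pos: [0.5852, 0.1879, 0.1256]
eef_rot: [0.714, 0.7, 0.0, 0.0]
ft_force: [0.1, 0.2, -2.1]
width: 0.0219
grip_force: 40.0
```

Free, with no side load: the shank is 12 mm into the hole. I'll go on to the plug.

Call:
drive_tool:
  series:
    - [[0,0,-0.1],0]
    - [[0,0,-0.1],0]
    - [[0,0,-0.1],0]
    - [[0,0,-0.1],0]
    - [[0,0,-0.1],0]
    - [[0,0,-0.1],0]
    - [[0,0,0],0]
    - [[0,0,0],0]
    - [[0,0,0],0]
    - [[0,0,0],0]

```text
time: 14.25
ee_pos: [0.5852, 0.188, 0.1199]
eef_rot: [0.714, 0.7, 0.0, 0.0]
ft_force: [-1.6, -1.0, 5.1]
width: 0.0216
grip_force: 40.0
```

Call:
drive_tool:
  series:
    - [[0,0,-0.1],0]
    - [[0,0,-0.1],0]
    - [[0,0,-0.1],0]
    - [[0,0,-0.1],0]
    - [[0,0,-0.1],0]
    - [[0,0,-0.1],0]
    - [[0,0,0],0]
    - [[0,0,0],0]
    - [[0,0,0],0]
    - [[0,0,0],0]

```text
time: 15.5
ee_pos: [0.5853, 0.188, 0.1139]
eef_rot: [0.714, 0.7, 0.0, 0.0]
ft_force: [-2.8, -1.0, 5.7]
width: 0.0218
grip_force: 40.0
```

Call:
drive_tool:
  series:
    - [[0,0,-0.1],0]
    - [[0,0,-0.1],0]
    - [[0,0,-0.1],0]
    - [[0,0,-0.1],0]
    - [[0,0,-0.05],0]
    - [[0,0,0],0]
    - [[0,0,0],0]
    - [[0,0,0],0]
    - [[0,0,0],0]
    - [[0,0,0],0]

```text
time: 16.75
ee_pos: [0.5852, 0.188, 0.1094]
eef_rot: [0.714, 0.7, 0.0, 0.0]
ft_force: [-2.2, -0.8, 4.2]
width: 0.0218
grip_force: 40.0
```

Call:
drive_tool:
  series:
    - [[0,0,-0.05],0]
    - [[0,0,-0.05],0]
    - [[0,0,0],0]
    - [[0,0,0],0]
    - [[0,0,-0.03],0]
    - [[0,0,0],0]
    - [[0,0,-0.03],0]
    - [[0,0,0],0]
    - [[0,0,0],0]
    - [[0,0,0],0]

```text
time: 18.0
ee_pos: [0.5853, 0.188, 0.1078]
eef_rot: [0.714, 0.7, 0.0, 0.0]
ft_force: [-2.1, -0.7, 6.1]
width: 0.0214
grip_force: 40.0
```

Call:
drive_tool:
  series:
    - [[0,0,-0.02],0]
    - [[0,0,0],0]
    - [[0,0,-0.02],0]
    - [[0,0,0],0]
    - [[0,0,0],0]
    - [[0,0,0],0]
    - [[0,0,0],0]
    - [[0,0,0],0]
    - [[0,0,0],0]
    - [[0,0,0],0]

```text
time: 19.25
ee_pos: [0.5853, 0.188, 0.1075]
eef_rot: [0.714, 0.7, 0.0, 0.0]
ft_force: [-3.1, -1.3, 6.7]
width: 0.0216
grip_force: 40.0
```

Call:
drive_tool:
  series:
    - [[0,0,-0.02],0]
    - [[0,0,0],0]
    - [[0,0,-0.02],0]
    - [[0,0,0],0]
    - [[0,0,0],0]
    - [[0,0,0],0]
    - [[0,0,0],0]
    - [[0,0,0],0]
    - [[0,0,0],0]
    - [[0,0,0],0]

```text
time: 20.5
ee_pos: [0.5853, 0.188, 0.1075]
eef_rot: [0.714, 0.7, 0.0, 0.0]
ft_force: [-4.2, -1.3, 10.2]
width: 0.0213
grip_force: 40.0
```

The tool has stopped while the force rises, so the shoulder is meeting the block. One more small push to confirm it, keeping well under 30 N.

Call:
drive_tool:
  series:
    - [[0,0,-0.02],0]
    - [[0,0,0],0]
    - [[0,0,-0.02],0]
    - [[0,0,0],0]
    - [[0,0,0],0]
    - [[0,0,0],0]
    - [[0,0,0],0]
    - [[0,0,0],0]
    - [[0,0,0],0]
    - [[0,0,0],0]

```text
time: 21.75
ee_pos: [0.5853, 0.188, 0.1075]
eef_rot: [0.714, 0.7, 0.0, 0.0]
ft_force: [-5.2, -1.8, 13.9]
width: 0.0217
grip_force: 40.0
```

Run:
```python
from h import *
s=r.read_state(); print(s["ee_pos"],s["ft_force"],s["torque"])
b=cam("side");a=cam("scene")
o=np.hstack([cv2.resize(b["img"][290:380,215:305,::-1],(390,390),interpolation=cv2.INTER_CUBIC),cv2.resize(a["img"][160:250,343:433,::-1],(390,390),interpolation=cv2.INTER_CUBIC)])
cv2.imwrite("pics/f1.png",o)
```

```text
[0.58529339 0.18801829 0.10750568] [-5.18535577 -1.80989252 13.92540075] [-0.56192156  1.24409684  0.011309  ]
```

View pics/f1.png

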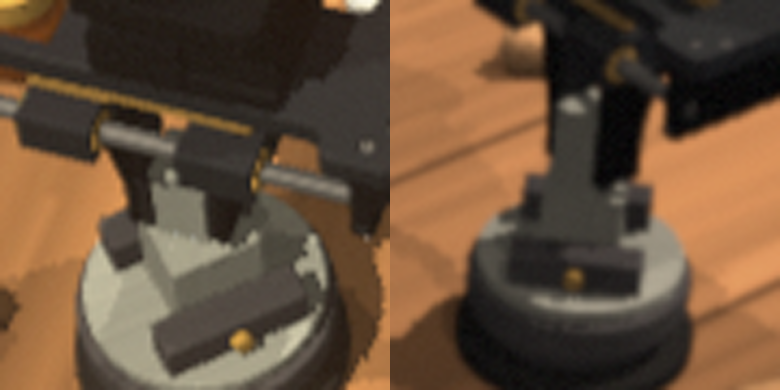

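The body sits on the block, with the TCP at 0.1075 against 0.1076 predicted for flush, and the force is rising against a rigid stop. Releasing now and retreating straight up.

Call:
drive_tool:
  series:
    - [[0,0,0],0]
    - [[0,0,0],0]
    - [[0,0,0],0]
    - [[0,0,0],0]
    - [[0,0,0],0]
    - [[0,0,0],0]
    - [[0,0,0],0]
    - [[0,0,0],0]
    - [[0,0,0],0]
    - [[0,0,0],0]
  hand: 0.4

```text
time: 23.1
ee_pos: [0.5851, 0.1879, 0.1063]
eef_rot: [0.714, 0.7, 0.0, 0.0]
ft_force: [0.9, -0.3, 0.3]
width: 0.0522
grip_force: 0.0
```

Call:
drive_tool:
  series:
    - [[0,0,0.5],0]
    - [[0,0,1],0]
    - [[0,0,1.5],0]
    - [[0,0,2],0]
    - [[0,0,2.5],0]
    - [[0,0,2.5],0]
    - [[0,-3,1],0]
    - [[0,-4,0],0]
    - [[0,0,0],0]
    - [[0,0,0],0]

```text
time: 24.35
ee_pos: [0.5852, 0.1186, 0.2173]
eef_rot: [0.714, 0.7, 0.001, 0.0]
ft_force: [0.2, 0.3, 0.5]
width: 0.0522
grip_force: 0.0
```

Run:
```python
from h import *
s=r.read_state(); print(s["ee_pos"],s["ft_force"],s["width"])
b=cam("side");a=cam("scene");w=cam("wrist")
z=lambda c,x,y,n,m:cv2.resize(c["img"][y:y+n,x:x+n,::-1],(m,m),interpolation=cv2.INTER_CUBIC)
pw=proj(w,[.585,.188,.132]).astype(int); print(pw)
x,y=np.clip(pw-70,0,[500,340])
cv2.imwrite("pics/f2.png",np.hstack([z(b,215,290,90,266),z(a,343,160,90,266),z(w,x,y,140,266)]))
```

```text
[0.5851837  0.11855293 0.21730299] [0.2025507  0.25953045 0.47422293] 0.052190336112494844
[317 148]
```

View pics/f2.png

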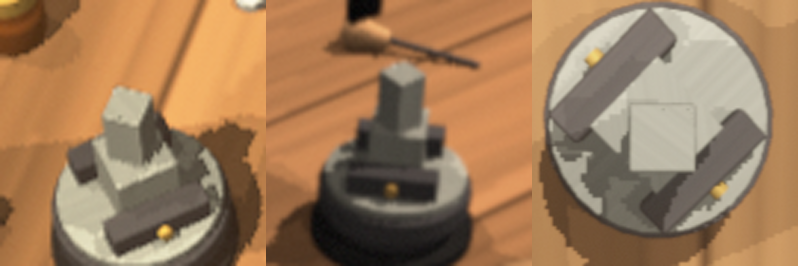

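The stake stands upright and flush on the block in all three views (crop centres near (130,125), (400,95) and (662,137)). The gripper is clear and touching nothing, so I'm handing in.

```bash
python3 -c "
from bench import r
print(r.close_job())"
```

```text
the job is handed in; nothing more can be done
None
```

The flat-topped stake is set in the drilled block with its shoulder flush and released. The wrist force readings stayed under about 16 N, it took about 24 s, and the job is handed in.

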